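# Hang the tape roll on the rotary stand

### The job

Turn the rotary tape stand until its empty hook is over the pointer tongue of the foot. Then take the tape roll that stands on edge in the small cradle and hang it by its hole on that hook, leaving the hook over the pointer and the roll hanging still.

Things in the scene. Friction and masses are not known exactly. Their poses are not given: they have to be found in the camera images.
- roll_center (a point): Centre of the tape roll to hang: a ring of film tape, outer diameter 62, hole 35, width 20 mm, 40 g. It stands on edge in the cradle, axis level, centre 43 mm above the bench; grip it from above across its 62 mm diameter, level with its centre. Its z axis is the roll's axis (either way round); it may be turned about it. Not the roll that lies flat on the bench.
- cradle: Small aluminium cradle fixed to the bench, holding the roll. Origin at bench height under the roll's centre; its x axis lies along the roll's axis. Foot plate 50 mm (x) by 40 mm (y), 8 mm thick; two cheeks beside the roll's faces, 36 mm wide in y, rise to 25 mm. Nothing of it stands beside the roll's diameter, so fingers pass outside it.
- stand: Foot of the rotary stand, fixed: dark steel disc 136 mm across, 14 mm high, with a post. Origin on the turning axis at bench height, z up. An aluminium pointer tongue, 14 mm wide, 8 high, sticks out along -x (roughly to the robot) to 120 mm from the axis. The hub on the post has four level hooks 90 degrees apart; three carry fixed rolls, 82 to 102 mm from the axis, up to 146 mm high.
- carousel (a joint): Angle of the hub in rad, positive anticlockwise from above; 0 when the empty hook is over the pointer tongue. At the start between 0.6 and 1.3. It turns with light friction (0.06 N m) and stays where it is left; stops at -3.1 and 3.1.
- turn_grip (a point): Centre of the black grip bar on top of the hub, on the turning axis, 151 mm above the bench; it turns the hub. The bar is 46 mm long along this point's x, 14 mm thick along y, and stands from 136 to 166 mm above the bench. The empty hook points along this point's -x.
- empty_hook (a point): Point on the empty hook's rod axis where the roll should hang, 92 mm from the turning axis, 130 mm above the bench. Level steel rod, 6 mm thick, running outward along -x from a 16 mm stop collar (face 70 mm from the turning axis) to 112 mm; upturned tip at 117 mm, its top 12 mm above the rod's axis. z up. A hanging roll's centre is about 15 mm below this point, its axis along the rod.
Things that resemble listed ones, but are neither listed nor needed, are in the scene too. What is shaped like the part that bears roll_center but blue is not meant.

How it is judged (in metres and radians):
On the way, in this order (a step that is already met when the one before it is completed fails the run):
1. the empty hook is turned over the pointer (within 10 degrees) before the roll leaves its cradle (value of joint carousel between -0.175 and 0.175 rad and distance of roll_center from where it was at the start of the episode below 0.02 m), for 0.2 s.
2. the roll has been lifted onto the hook (distance between roll_center and empty_hook below 0.03 m), for 0.2 s.
At the end, for the whole second after the job is handed in: The empty hook is within 0.2 rad of the pointer, and the roll hangs on its straight part by the hole: centre 8 to 22 mm below the rod's axis, within 10 mm sideways and 18 mm along the rod of the hook point, roll axis within 0.35 rad of the rod, at rest (under 0.05 m/s) and released (value of joint carousel between -0.2 and 0.2 rad and x of roll_center in the frame of empty_hook between -0.018 and 0.018 m and y of roll_center in the frame of empty_hook between -0.01 and 0.01 m and z of roll_center in the frame of empty_hook between -0.022 and -0.008 m and angle between the z axis of roll_center and the x axis of empty_hook, either way round below 0.35 rad and linear speed of roll below 0.05 m/s); the robot touches nothing.
It also fails if it takes over 56 s, if anything falls off the work surface, if the arm or the gripper's body presses on something with over 40 N, if the wrist force passes 120 N, or if a joint passes its speed limit or range.

### The arm

A 6-joint arm with a two-finger parallel gripper is mounted at the origin on a cart in front of the work surface, level with it; the furniture and walls round the work are solid. World frame = base frame: x ahead of the robot, y to its left, z up, the work surface at z = 0. Lengths are in m, angles in degrees, forces in N, time in s.
With the tool pointing down it reaches from about 0.25 to 0.775 m from the base axis. Payload 8.9 kg.
Tool frame: the origin (TCP) lies between the finger pads; the fingertips stand 19 mm ahead of it and the grasp point (between the pads) is the TCP; z points along the fingers, y is the direction in which the jaws open and shut (so a half turn about z gives the same grasp; the last joint's range is limited). The gripper opens to 85 mm and grips with 20 to 120 N. Pads are 22 mm wide; open, the fingers measure 114 mm over their backs; the gripper's body (76 mm by 85 mm) begins 54 mm behind the grasp point. The pads swing forward as they close: fully open they stand 13 mm farther back than shut.
Start: joints at [67.936, 16.656, -8.789, 64.555, 0, 82.019], TCP at [0.128, 0.509, 0.222] pointing down, gripper open.
Joint ranges: [-144.48, 144.48], [-52.06, 99.96], [-74.48, 78.29], [-112.23, 115.85], [-86.99, 84.42], [-180, 180]. Speed limits (degrees/s): [127.2, 127.2, 159.86, 180, 180, 180].

### API

Orientations are given as [roll, pitch, yaw] about the fixed x, y, z axes, in that order (R = Rz(yaw) Ry(pitch) Rx(roll)).
In Python, from rig import state, snapshot, camera_model, close_job gives the robot as it stands. The module is installed in compiled form; this text tells all that it offers.
- The arm moves only by the tool step_arm, never from a script. Its argument "rows" is a list of rows, each a list of 3 entries, a list of its own where there are three numbers: the shift along the tool's x, y, z in m, then the turn about the tool's z in degrees, then the gripper command: -1 is fully open, 1 is shut, values between are in proportion. A call has 1 to 20 rows; each row shifts and turns the commanded pose from where the row before left it, along the tool's axes as they then stand; what a row does not reach is not made up. A row lasts 1/10 s, in which the tool goes at most 50 mm and 8.59 degrees, less where a joint would pass 70% of its speed; a pose out of reach is approached as far as the arm can. A call with a gripper value outside its range is refused whole. The fingers move at their own pace and stop on an object; the grip force is fixed at half the most. Time passes only in rows, so rows that do not move let the fingers close. It gives the time, the measured TCP pose, the force and the opening at its end, in the units of the state.
- state(): the state, without advancing time (a new reading comes with each control period).
- snapshot(name): name is "scene" or "top" or "wrist"; returns (picture, depth): 384x512x3 uint8, red, green, blue; 384x512 float32, m along the optical axis (not along the pixel's ray), 0 where there is no reading.
- camera_model(name): a dict with "vfov" (degrees; the focal length in pixels is half the picture's height over the tangent of half this angle, whatever the lens; pixels are square), "cx", "cy" (the principal point, pixels), "view" (4x4, takes a point from world to camera coordinates). Camera axes: x right, y up, looking along -z (the intrinsics and any distortion apply to the point x, -y, -z); pixel columns grow to the right and rows downward; lengths in m; the calibration is good to about 2 mm. A picture is of the moment at which its call begins: read the wrist's pose just before it. camera_model takes no time and is no camera call; for the wrist camera it gives the pose at the moment of the call.
- close_job(): hands the job in, once; it reports no verdict.
The state is a dict: "clock": time; "joint_positions": joint angles; "qvel": joint speeds; "joint_torque": joint torques, N m; "ee_pos": TCP position; "tcp_rot": TCP orientation; "ft_force": force on the tool from outside, world axes, zero at the start; "wrist_torque": the same for the moment, N m; "finger_gap": finger opening in m.
Only numpy, scipy, OpenCV 4.12 (cv2) and the standard library are available. Lean on these libraries where they do the work, as an engineer would, in place of code of your own. Each camera call takes 0.05 s, during which the arm holds its last target. There are 200 camera calls.

## Working session

There is one attempt and no reset: what is moved stays moved. The work goes in short steps, Python scripts to look and compute and a tool call to move; the robot and the scene stay as the last step left them, time stands still between calls to the robot, and variables do not carry over. Pictures are saved under pics/ and viewed, about 8 in all and at most 12, crops included, and the job is handed in when it is done.

Besides the shell and the picture viewer there is one more tool, called after ">>>" by a JSON object that holds its "fn" and its "kwargs", one argument or row to a line. step_arm: Moves the arm, as the interface text tells. Its arguments: {"type":"object","properties":{"rows":{"type":"array"}},"required":["rows"]}

```bash
mkdir -p pics; cat > h.py <<'E'
import numpy as np, cv2, json
from rig import state, snapshot, camera_model, close_job
def cloud(m,d):
    h,w=d.shape; f=h/2/np.tan(np.radians(m['vfov']/2))
    u,v=np.meshgrid(np.arange(w),np.arange(h))
    P=np.stack([(u-m['cx'])/f*d,-(v-m['cy'])/f*d,-d,np.ones_like(d)],-1)
    return (P@np.linalg.inv(np.array(m['view'])).T)[...,:3]
def shot(name,fn=None):
    m=camera_model(name); im,d=snapshot(name)
    if fn: cv2.imwrite('pics/'+fn,im[...,::-1]); np.savez('pics/'+fn[:-4],im=im,d=d,P=cloud(m,d))
    return im,d,m
E
python3 - <<'E'
from h import *
print(state())
a,d,m=shot('scene','s1.png');print({k:m[k] for k in m if k!='x'})
b,d,m=shot('top','t1.png');print(m)
cv2.imwrite('pics/both.png',cv2.resize(np.vstack([a,b])[...,::-1],None,fx=.78,fy=.78))
E
```

```text
{'clock': 0.0, 'joint_positions': array([ 6.79339255e+01,  1.66894325e+01, -8.83172347e+00,  6.45531177e+01,
       -8.81833763e-04,  8.20182001e+01]), 'qvel': array([-0.10217291,  0.02860541, -0.00400083,  0.12055771,  0.07660442,
       -0.04457475]), 'joint_torque': array([-1.34078888e-03, -5.37144613e+01,  3.31370544e+01,  1.55082444e-02,
       -4.06428826e-04,  2.41414671e-05]), 'ee_pos': array([0.12759494, 0.50879974, 0.22152347]), 'tcp_rot': array([-1.79926323e+02, -9.44023856e-03,  1.65915720e+02]), 'ft_force': array([ 0.153065  ,  0.01494885, -0.53261375]), 'wrist_torque': array([-0.05358533, -0.02019323,  0.00434521]), 'finger_gap': 0.08550427114979556}
{'vfov': 43.220662156845066, 'cx': 259.07950410065365, 'cy': 195.86266653351728, 'view': array([[ 0.88695886, -0.46184244, -0.0023565 , -0.41130995],
       [ 0.28553355,  0.54433664,  0.7887764 , -0.32565273],
       [-0.36300769, -0.70028507,  0.61467572, -0.59918544],
       [ 0.        ,  0.        ,  0.        ,  1.        ]])}
{'vfov': 46.68395298419389, 'cx': 255.5351076191892, 'cy': 186.04564186955346, 'view': array([[-0.00127706, -0.99916991, -0.04071672,  0.1866403 ],
       [ 0.99506391, -0.00530994,  0.09909397, -0.5317982 ],
       [-0.09922792, -0.04038919,  0.99424471, -0.9749734 ],
       [ 0.        ,  0.        ,  0.        ,  1.        ]])}
```

View pics/s1.png

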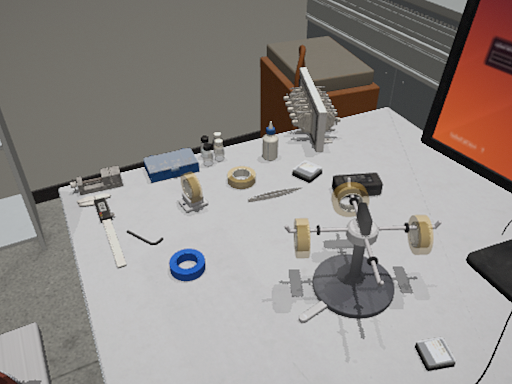

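View pics/t1.png

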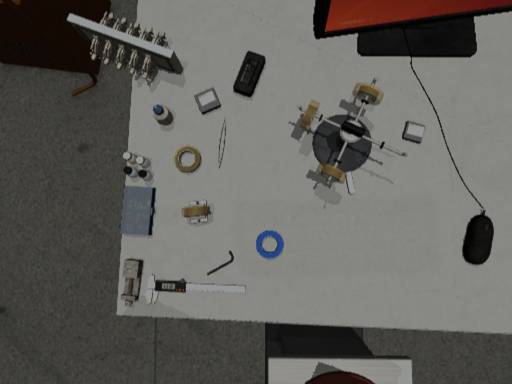

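The scene view shows the cradled roll at (191,188), a flat tan roll at (241,177) and the stand at (355,285). In the top view the cradled roll is at (198,211), the stand foot at (342,142), the grip bar at about (352,129), the pointer tip at (350,188), and the empty hook points to (405,153).

```bash
python3 - <<'E'
from h import *
for fn in ('t1','s1'):
    z=np.load(f'pics/{fn}.npz');im,P=z['im'],z['P']
    hsv=cv2.cvtColor(im,cv2.COLOR_RGB2HSV)
    print(fn,'bench z',np.median(P[...,2][150:250:5,150:300:5]))
    tan=((hsv[...,0]>10)&(hsv[...,0]<28)&(hsv[...,1]>80)&(P[...,2]>.004)&(P[...,2]<.3)&(P[...,0]>.1)&(P[...,0]<.9)).astype(np.uint8)
    n,l,s,c=cv2.connectedComponentsWithStats(tan)
    for i in range(1,n):
        if s[i,4]>40:
            Q=P[l==i]; w,v=np.linalg.eigh(np.cov(Q[:,:2].T))
            r=cv2.minAreaRect(Q[:,:2].astype(np.float32))
            print('tan',c[i].round(),s[i,4],Q.mean(0).round(3),np.percentile(Q,[2,98],axis=0).round(3).tolist(),'dir',np.degrees(np.arctan2(v[1,1],v[0,1])).round(1),np.round(r[0],3),np.round(r[1],3),r[2])
    # dark disc at 14mm
    V=hsv[...,2]; dk=(V<80)&(P[...,2]>.008)&(P[...,2]<.02)&(P[...,0]>.3)&(P[...,0]<.8)&(abs(P[...,1])<.25)
    n,l,s,c=cv2.connectedComponentsWithStats(dk.astype(np.uint8)); i=1+s[1:,4].argmax()
    hull=P[l==i][:,:2]; ctr,rad=cv2.minEnclosingCircle(hull.astype(np.float32)); print('disc',c[i],ctr,rad)
    S=np.array(ctr)
    rr=np.hypot(P[...,0]-S[0],P[...,1]-S[1])
    k=(rr>.078)&(rr<.125)&(P[...,2]>.004)&(P[...,2]<.013)
    print('tongue',k.sum(),np.median(P[k],0),np.degrees(np.arctan2(*(np.median(P[k],0)[:2]-S)[::-1])))
    k=(rr<.05)&(P[...,2]>.158)&(P[...,2]<.175)
    Q=P[k];print('bar',k.sum(),Q.mean(0),cv2.minAreaRect(Q[:,:2].astype(np.float32)))
    k=(rr>.06)&(rr<.125)&(P[...,2]>.122)&(P[...,2]<.145)&(tan==0)
    a=np.degrees(np.arctan2(P[k][:,1]-S[1],P[k][:,0]-S[0])); print('hooks',np.histogram(a,bins=36,range=(-180,180))[0])
E
```

```text
t1 bench z 6.052243397747237e-05
tan [370.  90.] 225 [ 0.716 -0.052  0.141] [[0.702, -0.075, 0.131], [0.73, -0.031, 0.147]] dir 65.8 [ 0.716 -0.053] [0.052 0.019] 65.28961181640625
tan [309. 114.] 239 [0.668 0.072 0.14 ] [[0.647, 0.055, 0.124], [0.695, 0.087, 0.148]] dir 153.6 [0.67  0.071] [0.018 0.056] 64.73336029052734
tan [187. 159.] 276 [0.597 0.343 0.019] [[0.57, 0.316, 0.015], [0.628, 0.372, 0.023]] dir 50.8 [0.599 0.345] [0.059 0.059] 89.38360595703125
tan [332. 171.] 255 [0.552 0.026 0.136] [[0.535, 0.0, 0.012], [0.579, 0.049, 0.147]] dir 65.2 [0.562 0.02 ] [0.059 0.045] 64.51426696777344
tan [196. 210.] 218 [0.476 0.314 0.068] [[0.466, 0.289, 0.051], [0.486, 0.342, 0.076]] dir 95.2 [0.476 0.316] [0.018 0.054] 4.908230781555176
disc [326.14823009 143.17477876] (0.6334193348884583, 0.01828642748296261) 0.053026724606752396
tongue 383 [ 0.59092891 -0.04459384  0.00950726] -124.04828483278469
bar 158 [ 0.63293978 -0.01161285  0.16461715] ((0.6336148977279663, -0.012092240154743195), (0.04220243915915489, 0.014424559660255909), 64.81449890136719)
hooks [ 37   5   0   0   0   0  
[... 642 characters left out ...]
.118], [0.715, -0.055, 0.145]] dir 68.3 [ 0.709 -0.067] [0.032 0.017] 63.5478630065918
tan [303. 238.] 289 [0.541 0.007 0.134] [[0.531, -0.004, 0.118], [0.552, 0.022, 0.145]] dir 68.2 [0.543 0.009] [0.029 0.017] 65.53671264648438
disc [353.96071429 286.13571429] (0.6293896436691284, -0.02898024022579193) 0.05305879935622215
tongue 224 [ 0.53842291 -0.03190137  0.00811117] -178.16074513435268
bar 223 [ 0.63156125 -0.01692979  0.16410859] ((0.633362352848053, -0.0152457095682621), (0.04598254710435867, 0.013262626715004444), 65.14241027832031)
hooks [  0   0   0   0   0   0 114   0   0   0   0   0   0   0  36  72 176  66
   9   0   0   0   3  33 105  26  12   0   0   0   0  37 172  40  10   0]
```

>>> {"fn": "step_arm", "kwargs": {
  "rows": [
    [[-0.0386, -0.0239, -0.002], 0, -1],
    [[-0.0386, -0.0239, -0.002], 0, -1],
    [[-0.0386, -0.0239, -0.002], 0, -1],
    [[-0.0386, -0.0239, -0.002], 0, -1],
    [[-0.0386, -0.0239, -0.002], 0, -1],
    [[-0.0386, -0.0239, -0.002], 0, -1],
    [[-0.0386, -0.0239, -0.002], 0, -1],
    [[-0.0386, -0.0239, -0.002], 0, -1],
    [[-0.0386, -0.0239, -0.002], 0, -1],
    [[-0.0386, -0.0239, -0.002], 0, -1],
    [[-0.0386, -0.0239, -0.002], 0, -1],
    [[-0.0386, -0.0239, -0.002], 0, -1],
    [[-0.0386, -0.0239, -0.002], 0, -1],
    [[-0.0386, -0.0239, -0.002], 0, -1],
    [[-0.0386, -0.0239, -0.002], 0, -1],
    [[-0.0386, -0.0239, -0.002], 0, -1],
    [[0, 0, 0], -8, -1],
    [[0, 0, 0], -8, -1],
    [[0, 0, 0], -8, -1],
    [[0, 0, 0], -8, -1]
  ]
}}

```text
clock: 2.1
ee_pos: [0.6335, -0.0121, 0.2535]
tcp_rot: [180.0, -0.1, -161.8]
ft_force: [0.6, -0.0, -0.3]
finger_gap: 0.0853
```

>>> {"fn": "step_arm", "kwargs": {
  "rows": [
    [[0, 0, 0], -8, -1],
    [[0, 0, 0], -8, -1],
    [[0, 0, 0], -8, -1],
    [[0, 0, 0], -8, -1],
    [[0, 0, 0], -8, -1],
    [[0, 0, 0], -7, -1],
    [[0, 0, 0], 0, -1],
    [[0, 0, 0], 0, -1]
  ]
}}

```text
clock: 2.9
ee_pos: [0.6336, -0.012, 0.2538]
tcp_rot: [180.0, -0.0, -115.3]
ft_force: [-0.1, -0.9, 0.2]
finger_gap: 0.0857
```

```bash
python3 - <<'E'
from h import *
s=state();print(s['clock'],s['ee_pos'],s['tcp_rot'],s['joint_positions'])
im,d,m=shot('wrist','w1.png')
P=np.load('pics/w1.npz')['P']
k=(P[...,2]>.155)&(P[...,2]<.175)&(np.hypot(P[...,0]-.633,P[...,1]+.013)<.04)&(im.max(-1)<90)
Q=P[k];print(k.sum(),Q.mean(0),cv2.minAreaRect(Q[:,:2].astype(np.float32)))
z=np.load('pics/s1.npz');P=z['P'];S=np.array([.633,-.0135])
r=P[...,:2]-S;rr=np.hypot(r[...,0],r[...,1]);a=np.degrees(np.arctan2(r[...,1],r[...,0]))%360
k=(rr>.075)&(rr<.124)&(P[...,2]>.005)&(P[...,2]<.012)&(a>170)&(a<215)
print('tongue',k.sum(),np.percentile(a[k],[5,50,95]),rr[k].max(),cv2.minAreaRect(P[k][:,:2].astype(np.float32)))
E
```

```text
2.9 [ 0.63359201 -0.01197097  0.25377548] [ 1.79966639e+02 -9.96546732e-03 -1.15293670e+02] [-7.68852216e+00  2.83140691e+01  1.35593778e+01  7.52801215e+01
  5.91559540e-04 -7.23948497e+01]
900 [ 0.63430703 -0.01703493  0.1649986 ] ((0.6349674463272095, -0.016117814928293228), (0.044891901314258575, 0.013362351804971695), 64.90394592285156)
tongue 201 [187.64854089 191.48142394 195.07328524] 0.11901341446789471 ((0.5379820466041565, -0.03197231888771057), (0.0440199077129364, 0.01517463382333517), 8.618851661682129)
```

View pics/w1.png

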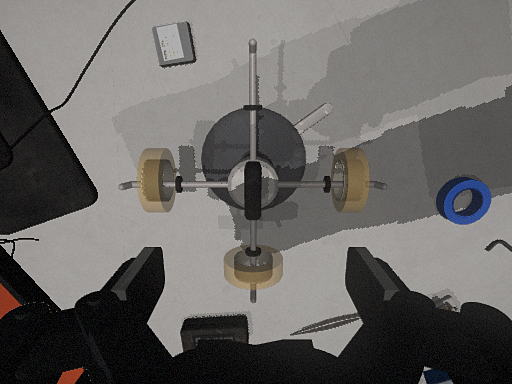

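The bar is at about (0.634, -0.0155) and points at 65°. The tongue points at about 190°, so the turn needed is about 55° clockwise. The wrist view shows the bar at (253,188), centred between the fingers, and the tongue at (318,118).

>>> {"fn": "step_arm", "kwargs": {
  "rows": [
    [[0.003, -0.0015, 0.02], 0, -1],
    [[0, 0, 0.02], 0, -1],
    [[0, 0, 0.02], 0, -1],
    [[0, 0, 0.016], 0, -1],
    [[0, 0, 0.01], 0, -1],
    [[0, 0, 0.006], 0, -1],
    [[0, 0, 0], 0, -1],
    [[0, 0, 0], 0, 0.4],
    [[0, 0, 0], 0, 0.4],
    [[0, 0, 0], 0, 0.4],
    [[0, 0, 0], 0, 0.6],
    [[0, 0, 0], 0, 0.6],
    [[0, 0, 0], 0, 1],
    [[0, 0, 0], 0, 1],
    [[0, 0, 0], 0, 1],
    [[0, 0, 0], 0, 1],
    [[0, 0, 0], 0, 1]
  ]
}}

```text
clock: 4.65
ee_pos: [0.6338, -0.0153, 0.1621]
tcp_rot: [180.0, -0.0, -115.1]
ft_force: [-0.8, -0.1, 0.3]
finger_gap: -0.0003
```

```bash
python3 - <<'E'
from h import *
print(state()['finger_gap'])
a,_,_=shot('scene','s2.png');b,_,_=shot('wrist','w2.png')
cv2.imwrite('pics/c2.png',np.hstack([cv2.resize(a[100:350,230:480],(400,400)),cv2.resize(b,(400,300))[:300] if 0 else cv2.copyMakeBorder(cv2.resize(b,(400,300)),0,100,0,0,cv2.BORDER_CONSTANT)])[...,::-1])
E
```

```text
-0.0003463746914273128
```

View pics/c2.png

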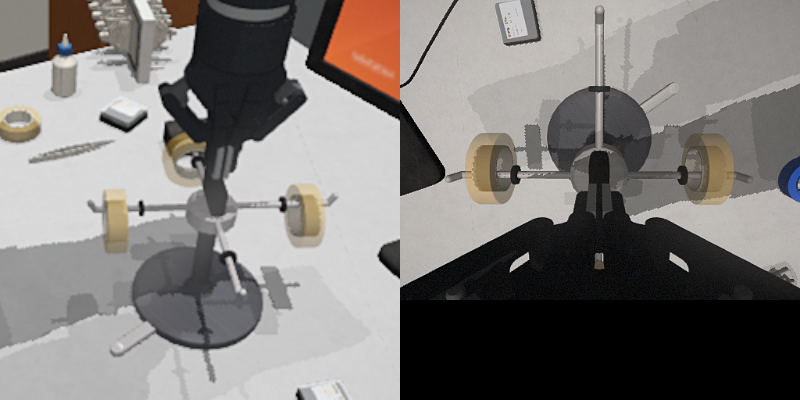

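The fingers appear to sit around the bar at (599,165), but the gap reads about 0. I'll turn a little and see whether the hub follows.

>>> {"fn": "step_arm", "kwargs": {
  "rows": [
    [[0, 0, 0], 5, 1],
    [[0, 0, 0], 5, 1],
    [[0, 0, 0], 5, 1],
    [[0, 0, 0], 5, 1],
    [[0, 0, 0], 0, 1],
    [[0, 0, 0], 0, 1]
  ]
}}

```text
clock: 5.35
ee_pos: [0.6338, -0.0153, 0.1621]
tcp_rot: [180.0, -0.0, -134.9]
ft_force: [-0.9, -0.4, 0.3]
finger_gap: 0.0004
```

```bash
python3 - <<'E'
from h import *
s=state();print(s['finger_gap'],s['wrist_torque'],s['ft_force'],s['tcp_rot'])
for nm in('scene','wrist'):
    im,d,m=shot(nm,nm[0]+'3.png');P=np.load(f'pics/{nm[0]}3.npz')['P']
    hsv=cv2.cvtColor(im,cv2.COLOR_RGB2HSV)
    tan=((hsv[...,0]>10)&(hsv[...,0]<28)&(hsv[...,1]>70)&(P[...,2]>.1)&(P[...,2]<.16)).astype(np.uint8)
    n,l,st,c=cv2.connectedComponentsWithStats(tan)
    for i in range(1,n):
        if st[i,4]>60:
            Q=np.median(P[l==i],0)-[.634,-.0155,0]; print(nm,c[i].round(),Q.round(3),np.degrees(np.arctan2(Q[1],Q[0])).round(1))
E
```

```text
0.00035356105676867967 [ 0.01212974 -0.01767815 -0.00497994] [-0.93578211 -0.35357998  0.26350175] [ 1.79999247e+02 -1.34563965e-03 -1.34938101e+02]
scene [345. 190.] [0.027 0.084 0.139] 72.5
scene [424. 234.] [ 0.072 -0.055  0.135] -37.7
scene [303. 238.] [-0.093  0.022  0.135] 166.9
wrist [400. 167.] [-0.085  0.031  0.142] 160.1
wrist [117. 267.] [ 0.079 -0.044  0.142] -28.9
```

```bash
python3 - <<'E'
from h import *
z=np.load('pics/s3.npz');im,P=z['im'],z['P']
v,u=194,365
for v in range(185,250,4):
    print(v,[(u,*P[v,u].round(3).tolist(),int(im[v,u].max())) for u in (356,362,368,374)])
w=np.load('pics/w3.npz')['im']
cv2.imwrite('pics/c3.png',np.hstack([cv2.resize(im[150:270,310:430],(400,400),interpolation=2),cv2.resize(w[130:290,175:335],(400,400),interpolation=2)])[...,::-1])
E
```

```text
185 [(356, 0.616, -0.006, 0.214, 36), (362, 0.619, -0.015, 0.218, 38), (368, 0.624, -0.022, 0.221, 33), (374, 0.631, -0.026, 0.222, 41)]
189 [(356, 0.675, 0.059, 0.142, 141), (362, 0.619, -0.016, 0.212, 40), (368, 0.628, -0.019, 0.211, 38), (374, 0.629, -0.029, 0.217, 43)]
193 [(356, 0.676, 0.059, 0.133, 138), (362, 0.622, -0.014, 0.202, 33), (368, 0.627, -0.021, 0.206, 28), (374, 0.634, -0.026, 0.206, 43)]
197 [(356, 0.666, 0.047, 0.137, 92), (362, 0.623, -0.015, 0.195, 54), (368, 0.626, -0.023, 0.2, 49), (374, 0.635, -0.026, 0.198, 47)]
201 [(356, 0.666, 0.044, 0.131, 51), (362, 0.623, -0.016, 0.189, 87), (368, 0.628, -0.023, 0.192, 87), (374, 0.637, -0.026, 0.191, 54)]
205 [(356, 0.657, 0.033, 0.134, 152), (362, 0.622, -0.018, 0.184, 106), (368, 0.628, -0.025, 0.186, 114), (374, 0.637, -0.027, 0.184, 55)]
209 [(356, 0.651, 0.025, 0.133, 148), (362, 0.623, -0.019, 0.177, 120), (368, 0.629, -0.025, 0.178, 114), (374, 0.794, 0.132, 0.001, 187)]
213 [(356, 0.647, 0.019, 0.131, 100), (362, 0.629, -0.014, 0.163, 60), (368, 0.633, -0.022, 0.167, 51), (374, 0.785, 0.121, 0.002, 214)]
217 
[... 536 characters left out ...]
 149)]
233 [(356, 0.616, -0.022, 0.135, 131), (362, 0.619, -0.031, 0.141, 68), (368, 0.628, -0.035, 0.14, 66), (374, 0.64, -0.035, 0.135, 191)]
237 [(356, 0.613, -0.027, 0.132, 128), (362, 0.62, -0.032, 0.133, 185), (368, 0.629, -0.035, 0.131, 175), (374, 0.638, -0.037, 0.13, 129)]
241 [(356, 0.615, -0.026, 0.122, 131), (362, 0.62, -0.033, 0.125, 135), (368, 0.624, -0.042, 0.131, 161), (374, 0.641, -0.037, 0.12, 111)]
245 [(356, 0.625, -0.016, 0.101, 107), (362, 0.622, -0.033, 0.117, 139), (368, 0.616, -0.051, 0.135, 184), (374, 0.728, 0.048, 0.001, 217)]
249 [(356, 0.627, -0.016, 0.092, 81), (362, 0.633, -0.023, 0.094, 76), (368, 0.613, -0.055, 0.131, 168), (374, 0.724, 0.042, -0.002, 214)]
```

View pics/c3.png

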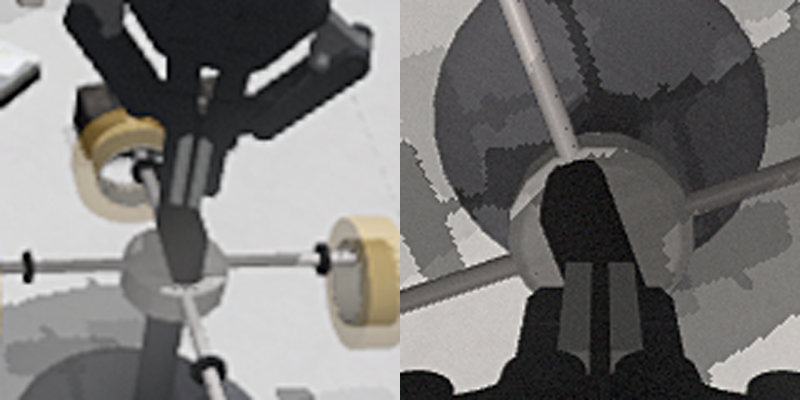

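The fingertips end at z≈0.17, above the bar top, so nothing is gripped. The real tips are higher than the stated 19 mm ahead of the TCP. I'll measure them.

```bash
python3 - <<'E'
from h import *
z=np.load('pics/w3.npz');P,d=z['P'],z['d']
for v in range(222,262,3): print(v,[(u,*P[v,u].round(4).tolist()) for u in (245,264)])
z=np.load('pics/w1.npz');P=z['P']
print('open w1')
for v in (250,256,265,280): print(v,[(u,*P[v,u].round(4).tolist()) for u in (158,352)])
m=camera_model('wrist');c=np.linalg.inv(m['view']);print(c.round(4),state()['ee_pos'])
E
```

```text
222 [(245, 0.6277, -0.0296, 0.1667), (264, 0.6273, -0.0152, 0.1413)]
225 [(245, 0.6289, -0.0284, 0.1667), (264, 0.6269, -0.0158, 0.148)]
228 [(245, 0.6303, -0.027, 0.1658), (264, 0.6267, -0.0163, 0.1537)]
231 [(245, 0.6313, -0.0261, 0.1666), (264, 0.6263, -0.0169, 0.1597)]
234 [(245, 0.6323, -0.0251, 0.1673), (264, 0.6267, -0.0166, 0.1626)]
237 [(245, 0.6296, -0.0272, 0.1786), (264, 0.6235, -0.0205, 0.1776)]
240 [(245, 0.6295, -0.0271, 0.182), (264, 0.6232, -0.0209, 0.1821)]
243 [(245, 0.6298, -0.0267, 0.1842), (264, 0.6235, -0.0207, 0.1847)]
246 [(245, 0.6298, -0.0266, 0.1872), (264, 0.6237, -0.0206, 0.1873)]
249 [(245, 0.6296, -0.0267, 0.1906), (264, 0.6238, -0.0207, 0.1903)]
252 [(245, 0.6294, -0.0267, 0.1938), (264, 0.6238, -0.0207, 0.1932)]
255 [(245, 0.6297, -0.0263, 0.1956), (264, 0.6237, -0.0211, 0.1967)]
258 [(245, 0.6291, -0.0268, 0.1997), (264, 0.6236, -0.0213, 0.1997)]
261 [(245, 0.6292, -0.0265, 0.2017), (264, 0.624, -0.0209, 0.2011)]
open w1
250 [(158, 0.6684, -0.0399, 0.2814), (352, 0.591, -0.004, 0.2827)]
256 [(158, 0.6691, -0.0378, 0.2829), (352, 0.5922, -0.0022, 0.2843)]
265 [(158, 0.6716, -0.0338, 0.2825), (352, 0.5937, 0.0015, 0.2848)]
280 [(158, 0.6742, -0.0282, 0.2847), (352, 0.5964, 0.0075, 0.2863)]
[[-0.7071 -0.6785 -0.1993  0.5837]
 [ 0.7072 -0.6789 -0.1975 -0.0664]
 [-0.0013 -0.2806  0.9598  0.3138]
 [ 0.      0.      0.      1.    ]] [ 0.6338134  -0.01532492  0.16209208]
```

The real tips are 14 mm behind the reported TCP, not 19 mm ahead of it. That is about 33 mm of offset along z, with x and y right. I'll compensate: open, turn back 20°, go down 33 mm, and grip again.

>>> {"fn": "step_arm", "kwargs": {
  "rows": [
    [[0, 0, 0], 0, -1],
    [[0, 0, 0], -5, -1],
    [[0, 0, 0], -5, -1],
    [[0, 0, 0], -5, -1],
    [[0, 0, 0], -5, -1],
    [[0, 0, 0], 0, -1],
    [[0, 0, 0], 0, -1],
    [[0, 0, 0.01], 0, -1],
    [[0, 0, 0.01], 0, -1],
    [[0, 0, 0.01], 0, -1],
    [[0, 0, 0.003], 0, -1],
    [[0, 0, 0], 0, 0.4],
    [[0, 0, 0], 0, 0.5],
    [[0, 0, 0], 0, 0.6],
    [[0, 0, 0], 0, 1],
    [[0, 0, 0], 0, 1],
    [[0, 0, 0], 0, 1],
    [[0, 0, 0], 0, 1]
  ]
}}

```text
clock: 7.25
ee_pos: [0.634, -0.0153, 0.1296]
tcp_rot: [-180.0, 0.0, -115.1]
ft_force: [-1.4, -0.1, 5.1]
finger_gap: 0.0128
```

>>> {"fn": "step_arm", "kwargs": {
  "rows": [
    [[0, 0, 0], 5, 1],
    [[0, 0, 0], 5, 1],
    [[0, 0, 0], 5, 1],
    [[0, 0, 0], 5, 1],
    [[0, 0, 0], 5, 1],
    [[0, 0, 0], 5, 1],
    [[0, 0, 0], 5, 1],
    [[0, 0, 0], 5, 1],
    [[0, 0, 0], 5, 1],
    [[0, 0, 0], 5, 1],
    [[0, 0, 0], 5, 1],
    [[0, 0, 0], 0, 1],
    [[0, 0, 0], 0, 1],
    [[0, 0, 0], 0, 1]
  ]
}}

```text
clock: 8.65
ee_pos: [0.6333, -0.0145, 0.1296]
tcp_rot: [179.9, -0.0, -170.1]
ft_force: [-4.1, 4.1, 7.4]
finger_gap: 0.0131
```

```bash
python3 - <<'E'
from h import *
s=state();print(s['finger_gap'],s['wrist_torque'],s['ft_force'],s['tcp_rot'])
S=np.array([.634,-.0155])
for nm in('scene','top','wrist'):
    im,d,m=shot(nm,nm[0]+'4.png');P=np.load(f'pics/{nm[0]}4.npz')['P']
    r=P[...,:2]-S;rr=np.hypot(r[...,0],r[...,1]);a=np.degrees(np.arctan2(r[...,1],r[...,0]))%360
    for n,lo,hi,z0,z1 in(('tongue',.074,.118,.005,.012),('hook',.073,.11,.12,.137)):
        k=(rr>lo)&(rr<hi)&(P[...,2]>z0)&(P[...,2]<z1)&(a>165)&(a<215)
        if k.sum()>10: print(nm,n,k.sum(),np.percentile(a[k],[5,50,95]).round(1),np.median(P[k],0).round(4),np.round(cv2.fitLine(P[k][:,:2].astype(np.float32),2,0,.01,.01).ravel(),4))
P=np.load('pics/s4.npz')['P'];im=np.load('pics/s4.npz')['im']
k=(im.max(-1)<70)&(np.hypot(P[...,0]-S[0],P[...,1]-S[1])<.12)&(P[...,2]>.16)
h=P[k]
for z in np.arange(.16,.32,.01):
    q=h[(h[:,2]>=z)&(h[:,2]<z+.01)]
    if len(q):print(round(z,2),len(q),(q[:,1].min()-S[1]).round(3),(q[:,1].max()-S[1]).round(3),(q[:,0].min()-S[0]).round(3))
E
```

```text
0.01313171974845124 [ 0.65799028  0.80141811 -0.08068972] [-4.1425225   4.12450918  7.37107851] [ 1.79927503e+02 -1.74124860e-02 -1.70056299e+02]
scene tongue 210 [186.  190.2 194. ] [ 0.5386 -0.0327  0.0077] [ 0.9832  0.1826  0.539  -0.0326]
scene hook 90 [188.1 190.  191.2] [ 0.5442 -0.0309  0.1321] [ 0.9834  0.1817  0.544  -0.0311]
top tongue 98 [184.9 188.4 192.9] [ 0.5406 -0.0303  0.0075] [ 0.9988  0.0493  0.5407 -0.029 ]
top hook 19 [186.4 187.6 189.9] [ 0.5557 -0.0262  0.1323] [ 0.9985  0.0542  0.5561 -0.0263]
wrist tongue 189 [192.6 193.7 194.8] [ 0.5389 -0.0384  0.0077] [ 0.9845  0.1753  0.54   -0.0383]
wrist hook 1176 [187.9 189.6 191.3] [ 0.543  -0.031   0.1324] [ 0.9848  0.1736  0.5431 -0.0309]
0.16 181 -0.02 0.02 -0.023
0.17 85 -0.022 0.019 -0.015
0.18 213 -0.039 0.038 -0.02
0.19 286 -0.044 0.047 -0.02
0.2 297 -0.051 0.048 -0.021
0.21 297 -0.058 0.055 -0.023
0.22 355 -0.064 0.062 -0.023
0.23 429 -0.063 0.061 -0.024
0.24 343 -0.042 0.048 -0.023
0.25 152 -0.04 0.037 -0.017
0.26 120 -0.037 0.018 -0.037
0.27 364 -0.038 0.021 -0.039
0.28 361 -0.037 0.02 -0.039
0.29 381 -0.037 0.02 -0.039
0.3 392 -0.037 0.021 -0.039
0.31 306 -0.038 0.029 -0.038
```

View pics/s4.png

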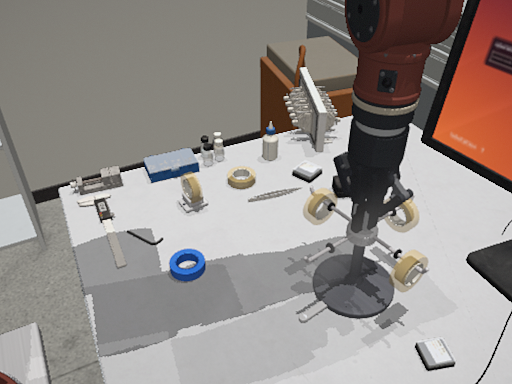

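The hook measures about 190° and the tongue about 190.3°, so they are aligned. In the picture the empty hook at (325,248) lies above the tongue at (318,308). Next I release, rise and go over the cradle roll.

>>> {"fn": "step_arm", "kwargs": {
  "rows": [
    [[0, 0, 0], 0, 0.4],
    [[0, 0, 0], 0, -0.2],
    [[0, 0, 0], 0, -1],
    [[0, 0, 0], 0, -1],
    [[0, 0, 0], 0, -1],
    [[0, 0, -0.015], 0, -1],
    [[0, 0, -0.02], 0, -1],
    [[0, 0, -0.025], 0, -1],
    [[0.011, 0.039, 0], 0, -1],
    [[0.011, 0.039, 0], 0, -1],
    [[0.011, 0.039, 0], 0, -1],
    [[0.011, 0.039, 0], 0, -1],
    [[0.011, 0.039, 0], 0, -1],
    [[0.011, 0.039, 0], 0, -1],
    [[0.011, 0.039, 0], 0, -1],
    [[0.011, 0.039, 0.01], 0, -1],
    [[0.01, 0.039, 0.02], 0, -1],
    [[0, 0, 0.02], 5, -1],
    [[0, 0, 0], 0, -1],
    [[0, 0, 0], 0, -1]
  ]
}}

```text
clock: 10.8
ee_pos: [0.4769, 0.3132, 0.1394]
tcp_rot: [-180.0, -0.0, -175.0]
ft_force: [1.0, -0.2, 0.4]
finger_gap: 0.0854
```

```bash
python3 - <<'E'
from h import *
s=state();print(s['clock'],s['finger_gap'],s['ft_force'],s['ee_pos'],s['tcp_rot'],s['joint_positions'])
S=np.array([.634,-.0155])
im,d,m=shot('wrist','w5.png');P=np.load('pics/w5.npz')['P']
hsv=cv2.cvtColor(im,cv2.COLOR_RGB2HSV)
k=(hsv[...,0]>8)&(hsv[...,0]<30)&(hsv[...,1]>60)&(P[...,2]>.03)&(P[...,2]<.085)&(np.hypot(P[...,0]-.476,P[...,1]-.315)<.06)
Q=P[k];print(k.sum(),Q[:,2].max(),cv2.minAreaRect(Q[:,:2].astype(np.float32)),np.percentile(Q,[1,99],axis=0))
for z in(.045,.05,.055,.06,.065,.07):
    q=Q[abs(Q[:,2]-z)<.0025]
    if len(q):print(z,len(q),cv2.minAreaRect(q[:,:2].astype(np.float32)))
for nm in('scene','top'):
    im,d,m=shot(nm,nm[0]+'5.png');P=np.load(f'pics/{nm[0]}5.npz')['P']
    r=P[...,:2]-S;rr=np.hypot(r[...,0],r[...,1]);a=np.degrees(np.arctan2(r[...,1],r[...,0]))%360
    for n,lo,hi,z0,z1 in(('tongue',.074,.118,.005,.012),('hook',.073,.11,.12,.137)):
        k=(rr>lo)&(rr<hi)&(P[...,2]>z0)&(P[...,2]<z1)&(a>165)&(a<215)
        if k.sum()>10: print(nm,n,k.sum(),np.percentile(a[k],[5,50,95]).round(1),np.median(P[k],0).round(4))
E
```

```text
10.8 0.08540162597759896 [ 0.98454035 -0.16658978  0.41803462] [0.47692939 0.31322845 0.13939665] [-1.79980432e+02 -1.91715653e-02 -1.74970594e+02] [ 2.59617559e+01  2.48516420e+01 -9.55877285e+00  5.56144824e+01
 -1.14270743e-02  2.09323486e+01]
1963 0.0753032989850842 ((0.4768674671649933, 0.31763148307800293), (0.019203970208764076, 0.06039916351437569), 4.2971391677856445) [[0.46578673 0.28898282 0.03388918]
 [0.48694154 0.3462517  0.07454406]]
0.045 7 ((0.4677855968475342, 0.3183923065662384), (0.00037602338124997914, 0.05580795183777809), 5.120065212249756)
0.05 31 ((0.47291284799575806, 0.31745418906211853), (0.013298636302351952, 0.060219764709472656), 8.58481216430664)
0.055 100 ((0.4765270948410034, 0.3176150321960449), (0.0177667997777462, 0.0584617517888546), 4.738927841186523)
0.06 198 ((0.47663426399230957, 0.3175772726535797), (0.018294287845492363, 0.05465530604124069), 5.01999568939209)
0.065 384 ((0.4767116904258728, 0.3175029754638672), (0.018813064321875572, 0.04812873154878616), 5.296489238739014)
0.07 703 ((0.4768027067184448, 0.317518949508667), (0.019129587337374687, 0.03864126652479172), 3.921679973602295)
scene tongue 204 [186.1 190.3 193.9] [ 0.5396 -0.0326  0.0077]
scene hook 93 [187.8 189.9 191. ] [ 0.5441 -0.0307  0.1319]
top tongue 110 [184.9 189.2 192.8] [ 0.5383 -0.0307  0.0078]
top hook 56 [186.8 188.3 190.5] [ 0.5436 -0.0291  0.1318]
```

View pics/w5.png

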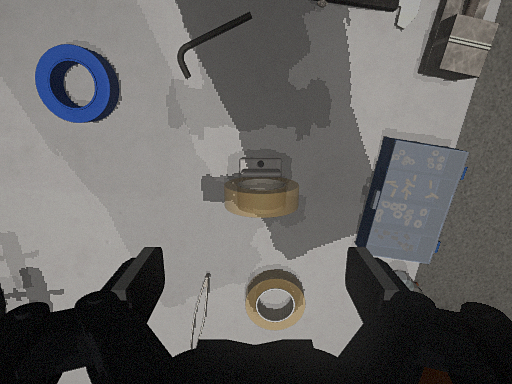

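The roll is at about (0.4767, 0.316), and in the wrist view it is at (261,197), midway between the fingers. I'll descend with the 33 mm offset and a few more mm for the jaw swing.

>>> {"fn": "step_arm", "kwargs": {
  "rows": [
    [[0, 0.003, 0.025], 0, -1],
    [[0, 0, 0.025], 0, -1],
    [[0, 0, 0.025], 0, -1],
    [[0, 0, 0.02], 0, -1],
    [[0, 0, 0.015], 0, -1],
    [[0, 0, 0.015], 0, -1],
    [[0, 0, 0.01], 0, -1],
    [[0, 0, 0], 0, -1],
    [[0, 0, 0], 0, -0.6],
    [[0, 0, 0], 0, -0.5],
    [[0, 0, 0], 0, -0.4],
    [[0, 0, 0], 0, -0.2],
    [[0, 0, 0], 0, 0.2],
    [[0, 0, 0], 0, 0.2],
    [[0, 0, 0], 0, 0.2]
  ]
}}

```text
clock: 12.45
ee_pos: [0.4775, 0.3176, 0.0053]
tcp_rot: [179.9, 0.1, -175.1]
ft_force: [-0.5, 3.1, 6.8]
finger_gap: 0.0607
```

```bash
python3 - <<'E'
from h import *
s=state();print(s['clock'],s['finger_gap'],s['ft_force'],s['wrist_torque'],s['ee_pos'])
im,d,m=shot('scene','s6.png');b,_,_=shot('wrist','w6.png')
cv2.imwrite('pics/c6.png',np.hstack([cv2.resize(im[90:240,120:270],(400,400),interpolation=2),cv2.resize(b[100:360,126:386],(400,400))])[...,::-1])
E
```

```text
12.45 0.06067666437140878 [-0.51382644  3.12489925  6.77968488] [0.59237159 0.16735754 0.01414985] [0.47747706 0.31758216 0.00531634]
```

View pics/c6.png

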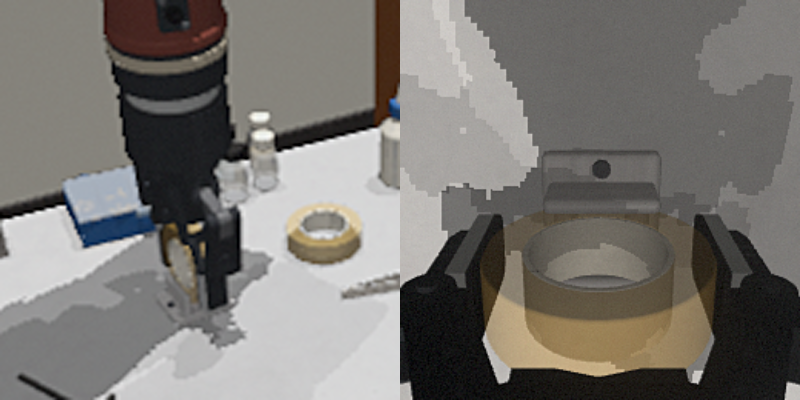

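The roll is held (gap 60.7 mm) with the pads at both ends of its diameter. I'll lift it, move to the pre-insert point 155 mm out along the hook line, and set yaw to 190°.

>>> {"fn": "step_arm", "kwargs": {
  "rows": [
    [[0, 0, -0.01], 0, 0.3],
    [[0, 0, -0.02], 0, 0.3],
    [[0, 0, -0.025], 0, 0.3],
    [[0, 0, -0.025], 0, 0.3],
    [[0, 0, -0.013], 0, 0.3],
    [[0.0014, -0.018, 0], 0, 0.3],
    [[0.0027, -0.036, 0], 0, 0.3],
    [[0.0027, -0.036, 0], 0, 0.3],
    [[0.0027, -0.036, 0], 0, 0.3],
    [[0.0027, -0.036, 0], 0, 0.3],
    [[0.0027, -0.036, 0], 0, 0.3],
    [[0.0027, -0.036, 0], 0, 0.3],
    [[0.0027, -0.036, 0], 0, 0.3],
    [[0.0027, -0.036, 0], 0, 0.3],
    [[0.0027, -0.036, 0], 0, 0.3],
    [[0.0014, -0.017, 0], 0, 0.3],
    [[0, 0, 0], -5, 0.3],
    [[0, 0, 0], 0, 0.3],
    [[0, 0, 0], 0, 0.3]
  ]
}}

```text
clock: 14.45
ee_pos: [0.4794, -0.0436, 0.0966]
tcp_rot: [180.0, -0.1, -170.2]
ft_force: [-0.1, -0.4, -0.4]
finger_gap: 0.0609
```

```bash
python3 - <<'E'
from h import *
s=state();print(s['clock'],s['finger_gap'],s['ft_force'],s['ee_pos'],s['tcp_rot'])
im,d,m=shot('scene','s7.png');b,_,_=shot('wrist','w7.png')
for f in('s7','w7'):
    z=np.load(f'pics/{f}.npz');P=z['P'];hsv=cv2.cvtColor(z['im'],cv2.COLOR_RGB2HSV)
    k=(hsv[...,0]>8)&(hsv[...,0]<30)&(hsv[...,1]>60)&(P[...,2]>.09)&(P[...,2]<.2)&(np.hypot(P[...,0]-.481,P[...,1]+.042)<.055)
    Q=P[k];print(f,k.sum(),np.percentile(Q,[1,50,99],axis=0).round(4).tolist(),np.round(cv2.minAreaRect(Q[:,:2].astype(np.float32))[0],4),cv2.minAreaRect(Q[:,:2].astype(np.float32))[1:])
    S=np.array([.6337,-.015]);r=P[...,:2]-S;rr=np.hypot(r[...,0],r[...,1]);a=np.degrees(np.arctan2(r[...,1],r[...,0]))%360
    k=(rr>.073)&(rr<.11)&(P[...,2]>.12)&(P[...,2]<.137)&(a>180)&(a<200)
    if k.sum()>9:print('hook',k.sum(),np.median(a[k]),np.median(P[k],0).round(4),P[k][:,2].max())
cv2.imwrite('pics/c7.png',np.hstack([cv2.resize(im[140:340,230:430],(400,400),interpolation=2),cv2.resize(b[60:320,126:386],(400,400))])[...,::-1])
E
```

```text
14.45 0.06085527043738007 [-0.11031022 -0.38114205 -0.37083471] [ 0.47943939 -0.04358139  0.09656388] [ 1.79977097e+02 -7.10806614e-02 -1.70223710e+02]
s7 364 [[0.4641, -0.0761, 0.1138], [0.4713, -0.0432, 0.1545], [0.4857, -0.0142, 0.1847]] [ 0.4768 -0.0463] ((0.023429911583662033, 0.06820511072874069), 3.0674140453338623)
hook 40 190.12386534949684 [ 0.554  -0.0288  0.1321] 0.1344147102783907
w7 10976 [[0.4592, -0.0918, 0.1096], [0.4728, -0.0435, 0.161], [0.4905, 0.0062, 0.195]] [ 0.4757 -0.0429] ((0.03224225342273712, 0.10959617048501968), 10.252949714660645)
```

View pics/c7.png

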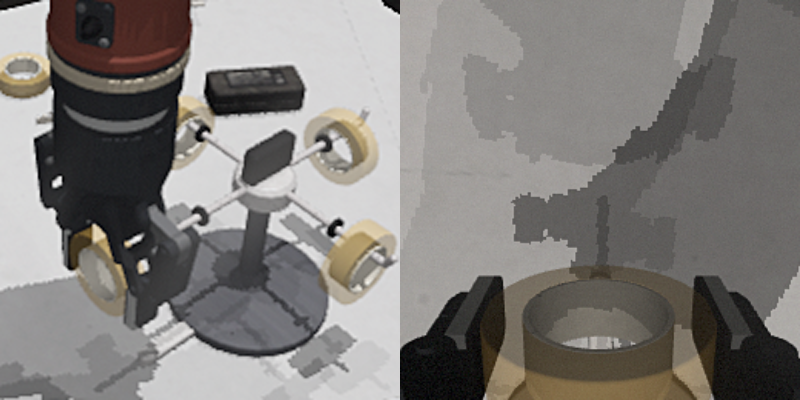

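The roll is held upright facing the hook. The remaining offset to the hook point is −64 mm along tool x and +1.6 mm along tool y.

>>> {"fn": "step_arm", "kwargs": {
  "rows": [
    [[0, 0.0016, 0], 0, 0.3],
    [[-0.008, 0, 0], 0, 0.3],
    [[-0.008, 0, 0], 0, 0.3],
    [[-0.008, 0, 0], 0, 0.3],
    [[-0.008, 0, 0], 0, 0.3],
    [[-0.008, 0, 0], 0, 0.3],
    [[-0.008, 0, 0], 0, 0.3],
    [[-0.008, 0, 0], 0, 0.3],
    [[-0.008, 0, 0], 0, 0.3],
    [[0, 0, 0], 0, 0.3],
    [[0, 0, 0], 0, 0.3]
  ]
}}

```text
clock: 15.65
ee_pos: [0.543, -0.0308, 0.097]
tcp_rot: [180.0, -0.0, -170.1]
ft_force: [0.8, 0.2, 0.2]
finger_gap: 0.0604
```

```bash
python3 - <<'E'
from h import *
s=state();print(s['clock'],s['finger_gap'],s['ft_force'],s['wrist_torque'],s['ee_pos'],s['tcp_rot'])
im,d,m=shot('scene','s8.png');b,_,_=shot('wrist','w8.png')
cv2.imwrite('pics/c8.png',np.hstack([cv2.resize(im[140:340,230:430],(400,400),interpolation=2),cv2.resize(b[60:320,126:386],(400,400))])[...,::-1])
E
```

```text
15.65 0.0604015779935689 [0.80916114 0.22859162 0.16497122] [-0.02352144 -0.02389277 -0.01146219] [ 0.54298767 -0.03081817  0.09695443] [ 1.79995908e+02 -2.65200768e-02 -1.70076740e+02]
```

View pics/c8.png

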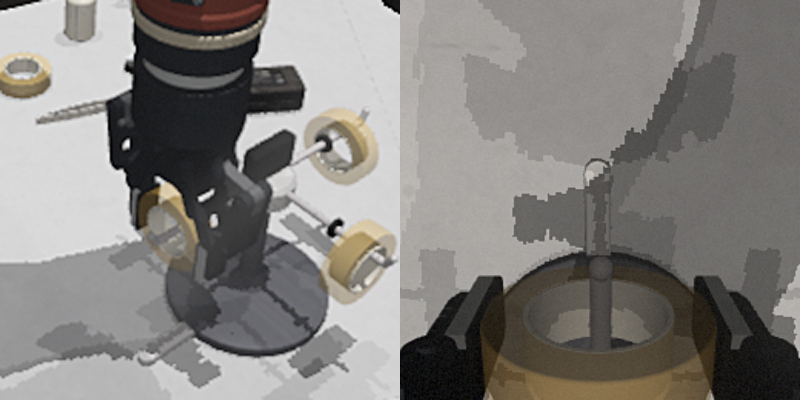

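In the wrist view the rod passes centrally through the hole, with its tip at (600,268), and no force is felt. I'll lower onto the rod.

>>> {"fn": "step_arm", "kwargs": {
  "rows": [
    [[0, 0, 0.004], 0, 0.3],
    [[0, 0, 0.004], 0, 0.3],
    [[0, 0, 0.004], 0, 0.3],
    [[0, 0, 0.004], 0, 0.3],
    [[0, 0, 0.002], 0, 0.3],
    [[0, 0, 0], 0, 0.3],
    [[0, 0, 0], 0, 0.3]
  ]
}}

```text
clock: 16.45
ee_pos: [0.5432, -0.0309, 0.0791]
tcp_rot: [180.0, 0.0, -170.1]
ft_force: [-0.0, -0.1, -0.2]
finger_gap: 0.0606
```

>>> {"fn": "step_arm", "kwargs": {
  "rows": [
    [[0, 0, 0.001], 0, 0.3],
    [[0, 0, 0], 0, 0.3],
    [[0, 0, 0], 0, -0.35],
    [[0, 0, 0], 0, -0.45],
    [[0, 0, 0], 0, -0.5],
    [[0, 0, 0], 0, -0.6],
    [[0, 0, 0], 0, -0.8],
    [[0, 0, 0], 0, -1],
    [[0, 0, 0], 0, -1],
    [[0, 0, 0], 0, -1],
    [[0, 0, 0], 0, -1],
    [[0, 0, 0], 0, -1],
    [[0, 0, 0], 0, -1]
  ]
}}

```text
clock: 17.75
ee_pos: [0.5431, -0.0308, 0.0781]
tcp_rot: [180.0, -0.0, -170.1]
ft_force: [0.2, 0.6, -0.7]
finger_gap: 0.0854
```

```bash
python3 - <<'E'
from h import *
s=state();print(s['clock'],s['finger_gap'],s['ft_force'],s['ee_pos'])
im,d,m=shot('scene','s9.png');b,_,_=shot('wrist','w9.png')
cv2.imwrite('pics/c9.png',np.hstack([cv2.resize(im[140:340,230:430],(400,400),interpolation=2),cv2.resize(b,(533,400))[:,66:466]])[...,::-1])
E
```

```text
17.75 0.0853721081619107 [ 0.20048911  0.59477901 -0.69808509] [ 0.54308734 -0.03084768  0.07809038]
```

View pics/c9.png

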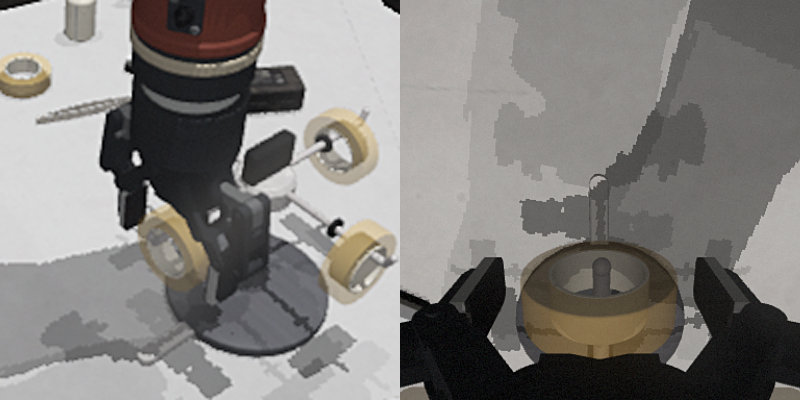

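The roll hangs free between the open fingers. I'll rise straight up and back away.

>>> {"fn": "step_arm", "kwargs": {
  "rows": [
    [[0, 0, -0.01], 0, -1],
    [[0, 0, -0.02], 0, -1],
    [[0, 0, -0.025], 0, -1],
    [[0, 0, -0.025], 0, -1],
    [[0, 0, -0.025], 0, -1],
    [[0, 0, -0.025], 0, -1],
    [[0.03, 0.03, 0], 0, -1],
    [[0.03, 0.04, 0], 0, -1],
    [[0.03, 0.04, 0], 0, -1],
    [[0.02, 0.04, 0], 0, -1],
    [[0, 0, 0], 0, -1],
    [[0, 0, 0], 0, -1],
    [[0, 0, 0], 0, -1],
    [[0, 0, 0], 0, -1],
    [[0, 0, 0], 0, -1]
  ]
}}

```text
clock: 19.35
ee_pos: [0.4094, 0.0973, 0.208]
tcp_rot: [-180.0, -0.0, -170.2]
ft_force: [-0.5, 0.3, 0.1]
finger_gap: 0.0856
```

```bash
python3 - <<'E'
from h import *
s=state();print(s['clock'],s['ft_force'],s['ee_pos'])
S=np.array([.6337,-.015])
out=[]
for nm in('scene','top'):
    im,d,m=shot(nm,nm[0]+'10.png');out.append(im)
    P=np.load(f'pics/{nm[0]}10.npz')['P'];hsv=cv2.cvtColor(im,cv2.COLOR_RGB2HSV)
    r=P[...,:2]-S;rr=np.hypot(r[...,0],r[...,1]);a=np.degrees(np.arctan2(r[...,1],r[...,0]))%360
    k=(hsv[...,0]>8)&(hsv[...,0]<30)&(hsv[...,1]>60)&(P[...,2]>.08)&(P[...,2]<.16)&(a>150)&(a<235)&(rr>.06)&(rr<.13)
    Q=P[k];print(nm,k.sum(),np.percentile(Q,[2,98],axis=0).round(4).tolist(),cv2.minAreaRect(Q[:,:2].astype(np.float32)))
    k=(rr>.06)&(rr<.078)&(P[...,2]>.12)&(P[...,2]<.139)&(a>170)&(a<210); print('hook root',k.sum(),np.median(a[k]))
    k=(rr>.106)&(rr<.117)&(P[...,2]>.12)&(P[...,2]<.145)&(a>170)&(a<210); print('hook end',k.sum(),np.median(a[k]))
cv2.imwrite('pics/c10.png',np.hstack([cv2.resize(out[0][140:340,230:430],(400,400),interpolation=2),cv2.resize(out[1][50:210,270:430],(400,400),interpolation=2)])[...,::-1])
E
```

```text
19.35 [-0.48820403  0.296173    0.08077304] [0.40940163 0.09728742 0.20802213]
scene 357 [[0.5326, -0.0597, 0.1231], [0.5544, -0.0181, 0.1452]] ((0.5420980453491211, -0.031267210841178894), (0.018811242654919624, 0.05870957672595978), 9.94922924041748)
hook root 69 191.0550282425549
hook end 30 190.49162376805316
top 278 [[0.5291, -0.0556, 0.1194], [0.5523, -0.0013, 0.146]] ((0.5418030619621277, -0.02891390211880207), (0.01884271577000618, 0.058236051350831985), 10.831371307373047)
hook root 36 188.71424261235603
hook end 20 188.47904415862158
```

View pics/c10.png

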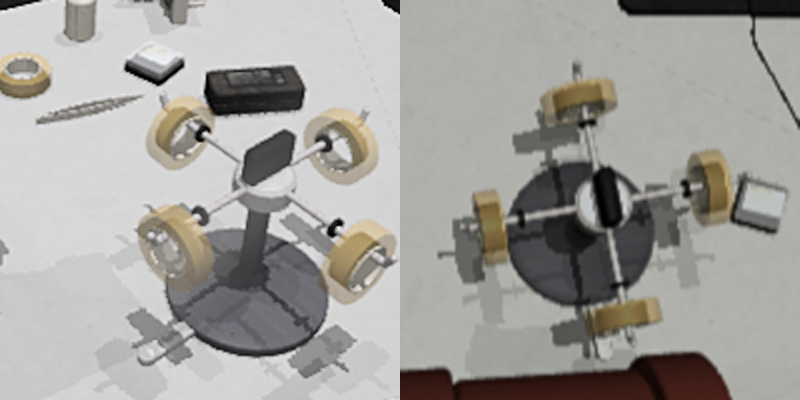

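The roll hangs at r≈93 mm with its top at 0.146 (centre about 0.115). Its axis is at about 10°, the hook at about 190°, and the hook is over the tongue. I'll hand in.

```bash
python3 -c "
from rig import *
print(close_job())"
```

```text
the job is handed in; nothing more can be done
None
```

I turned the stand about 55° so its empty hook is over the pointer, hung the cradle roll on that hook, backed the arm away and handed in at about 19.5 s. No verdict was reported.

**Last checks:**
- **Hook and pointer:** the hook measured 188.5–191° across the scene and top cameras. The tongue, measured before the hang, was at 189–190°. That puts the hook within about 2° of the pointer.
- **Roll:** its centre is about 93 mm from the turning axis (target 92). The top is at 0.146 m, so the centre is about 15 mm below the rod. Its axis is at about 10–11°, along the rod.
- **Arm:** the wrist force was about 0.5 N, with the arm clear of everything.

**Disagreements and limits:**
- **Fingertip offset:** the fingertips are about 33 mm further back than stated (14 mm behind the reported TCP when shut, not 19 mm ahead). My first grip on the bar therefore closed on air, and nothing moved. I measured the offset in the wrist camera and allowed for it from then on.
- **Camera spread:** the cameras disagreed on the hook direction and on sideways position by about 2° and 2–3 mm.
- **Stillness:** I judged the roll still from one settled view after the arm had stopped, not from a speed measurement.

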